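# Load a heat sink into the drill jig

### The arm

A 6-joint arm with a two-finger parallel gripper is mounted at the origin on the work surface. World frame = base frame: x ahead of the robot, y to its left, z up, the work surface at z = 0. Lengths are in mm, angles in rad, forces in N, time in s.
With the tool pointing down it reaches from about 400 to 925 mm from the base axis. Payload 12.5 kg.
Tool frame: the origin (TCP) lies at the centre of the arm's flange, where the gripper is bolted on; the fingertips stand 190 mm ahead of it and the grasp point (between the pads) lies 171 mm ahead of it; z points along the fingers, y is the line along which they close (so a half turn about z gives the same grasp; the last joint's range is limited). The gripper opens to 95 mm and grips with 3 to 60 N. Pads are 20 mm wide; open, the fingers measure 119 mm over their backs; the gripper's body (75 mm by 180 mm) begins 59 mm behind the grasp point.
Start: joints at [1.221, 0.491, 1.559, -0, 1.092, -0.106], TCP at [150.846, 606.523, 404.761] pointing down, gripper open.
Joint ranges: [-3.1, 3.1], [-0.84, 2.19], [0.05, 2.79], [-1.13, 4.28], [0.06, 2.93], [-2.69, 2.69]. Speed limits (rad/s): [2.22, 2.22, 2.79, 3.14, 3.14, 3.14].

### API

Orientations are given as [roll, pitch, yaw] about the fixed x, y, z axes, in that order (R = Rz(yaw) Ry(pitch) Rx(roll)).
In Python, from cell import env, read_camera, search_frame, cut_out gives the robot as it stands. The module is installed in compiled form; this text tells all that it offers.
- The arm moves only by the tool move_arm, never from a script. Its argument "commands" is a list of rows, each a list of 3 entries, a list of its own where there are three numbers: the shift along the world's x, y, z normalised to -1 to 1, where 1 is 0.03 m, then the turn about the world's z normalised to -1 to 1, where 1 is 0.08 rad, then the opening, from -1 (shut) to 1 (fully open), so that 0 is half open. A call has 1 to 20 rows; each row shifts and turns the commanded pose from where the row before left it; what a row does not reach is not made up. A row lasts 1/12 s, in which the tool goes at most 41.7 mm and 7.16 degrees, less where a joint would pass 70% of its speed; a pose out of reach is approached as far as the arm can. A call with a number of a shift or a turn outside -1 to 1 is refused whole. A call with a gripper value outside its range is refused whole. The fingers move at their own pace and stop on an object; the grip force is fixed at half the most. Time passes only in rows, so rows that do not move let the fingers close. It gives the time, the measured TCP pose, the force, the opening and the grip force at its end, in the units of the state.
- env.state(): the state, without advancing time (a new reading comes with each control period).
- read_camera(name): name is "scene" or "top"; returns a dict with "image" (420x560x3 uint8, red, green, blue), "fx", "fy", "cx", "cy" (pixels), "rvec" (rotation vector, rad) and "tvec" (3), from world to camera coordinates, as OpenCV has them. Camera axes: x right, y down, z forward; pixel columns grow to the right and rows downward; lengths in mm; the calibration is good to about 2 mm. A picture is of the moment at which its call begins. There is no depth.
- env.job_done(): hands the job in; it is judged then, once.
Trained networks look in a picture, given as the dict that the camera call returned (one of the last four; its "shot" number tells which), for a name from the list of things; names that differ only in an ending like _2 or _b are one class to them, and where a whole thing is asked for, a point or a joint stands for the part that bears it (a point fixed in the world has none). Each returns a list of dicts, best first, with "confidence" (0 to 1); they miss things now and then, are a little off and sometimes report something else, mostly with a low value. They report only what shows in the picture. A call takes as long as a camera call. They do not tell look-alikes from the thing itself.
- search_frame(thing, picture): "at" ([column, row] in pixels, amid what is visible of it).
- cut_out(thing, picture): "region" (420x560 bool, what is visible of it) and "at" ([column, row] in pixels, amid what is visible of it).
The state is a dict: "t": time; "joints": joint angles; "qvel": joint speeds; "tau": joint torques, N m; "eef_pos": TCP position; "tcp_rot": TCP orientation; "ft_force": force on the tool from outside, world axes, zero at the start; "moment": the same for the moment, N m; "opening": opening from 0.0 (shut) to 1.0 (fully open); "grip_force": force on a finger pad.
Only numpy, scipy, OpenCV 4.12 (cv2) and the standard library are available. Lean on these libraries where they do the work, as an engineer would, in place of code of your own. Each camera call takes 0.05 s, during which the arm holds its last target. There are 200 camera calls.

### The job

Lay the standing heat sink that has the bare shelf gently down on its base, without letting it topple or drop, let go of it and take it again in a way that suits the jig. Set it flat on the jig plate with its shelf towards the end stop but still short of the bush plate, press it down firmly, and slide it fully home against side rail and end stop, the shelf under the bush plate; only then turn the lock collar to its locked mark and let go. Leave the other heat sink, the multimeter and the circuit board undisturbed.

Things in the scene. Friction and masses are not known exactly. Their poses are not given: they have to be found in the camera images.
- sink: Heat sink to load: aluminium, 100 mm long, 50 wide, 40 deep, about 0.19 kg; one end of its base is a bare shelf without fins. Starts upright on its foot end on the black mat. Origin: middle of the foot end face. z: along the length, foot to shelf (up at the start); x: from base to fin tips (base face x = -20, fin tips x = +20 mm), y: across the width. Lying on its base, x is up, origin 20 mm above the surface.
- shelf_end (a point): Middle of the shelf end's edge on the base face: (-20, 0, 100) mm in the sink's frame. The base plate is 6 mm thick, 100 x 50 mm; seven lengthwise fins, 34 mm high, cover its first 75 mm from the foot, the outer two flush with the long edges (50 mm over them, stiff enough to grip); the last 25 mm is the bare shelf.
- plain_sink: Bystander: same extrusion, finned over all its 100 mm, no shelf, also standing on its foot on the mat, about 116 mm beside the other (left or right of it). Same origin and axes. Leave it standing where it is.
- mat: Black antistatic mat, 130 x 250 mm, 4 mm thick, fixed; origin at the middle of its underside, long side along its y. The sinks stand on it with their fins roughly towards its +x (away from the robot).
- jig: Steel drill jig, fixed. Base plate x = -110 to 95, y = -65 to 65 mm, 15 mm thick; its top is the primary face. Origin on its underside; x towards the end stop, y towards the side rail, z up. Home, the sink lies on its base along x, shelf end at x = 72, foot end at x = -28, sides at y = -25 and 25 mm. Jig and mat may swap sides.
- stop_corner (a point): Home corner on the plate's top, at (72, 25, 15) mm in the jig's frame: where the planes of the end-stop pad and of the side-rail pads meet. Side rail: dark bar, x = -25 to 60, y = 28 to 44 mm, 18 mm high above the plate; its two pads, at x = -10 and 45, have their faces at y = 25 mm.
- bush_edge (a point): Middle of the bush plate's lower front edge, at (57, 0, 25) mm in the jig's frame. The end stop is a dark block, x = 75 to 95, y = -45 to 45 mm, with one pad at y = 0, face at x = 72. The bush plate (60 mm wide) overhangs it, underside 10 mm and top 18 mm above the plate, bushes 4 mm more. The 6 mm shelf slides in under it, the fins cannot.
- clamp (a joint): Lock collar (28 mm diameter) captive on a post, turning about the vertical at (-82, 0) mm of the jig: 0 open (arm to jig -y, lever to jig +y); 1.571 rad, its hard stop, is the locked mark (arm to jig +x over the fins, lever to jig -x). Grows anticlockwise from above. Friction 0.06 N m, stays where left. Starts 0 to 0.35 rad.
- clamp_knob (a point): Where to take or push the collar's knob: on its axis, 53 mm above the jig plate (68 mm above the bench). Black upright knob, 14 mm diameter, from 31 to 67 mm above the plate, on the end of an 8 mm thick, 10 mm wide lever, 45 mm from the collar's axis.
- clamp_axis (a point): On the collar's axis, at the knob point's height. The collar's front is 125 mm behind the bush plate's edge: room to set the 100 mm sink down between them. The swing arm reaches 78 mm from the axis, 16 mm wide, 47 to 55 mm above the plate; the nylon pad under its tip is 42 mm above the plate, 2 mm clear of the seated fins. Post top 60 mm above the plate.
- meter: Bystander: red handheld multimeter lying face up beyond the work, 88 x 185 x 50 mm, origin at the middle of its underside.
- board: Bystander: green circuit board with components, lying near the robot, 70 x 95 mm, 26 mm high, origin at the middle of its underside.
Things that resemble listed ones, but are neither listed nor needed, are in the scene too. There is more than one size of the jig; the job needs the larger.

How it is judged (in metres and radians):
On the way, in this order (a step that is already met when the one before it is completed fails the run):
1. the heat sink lies on its base, on the bench, the mat or the jig plate, and nothing holds it (angle between sink's own x axis and vertical below 0.06 rad and height (world z) of sink below 0.0375 m and contact force between the fingers and sink below 0.1 N), for 0.2 s.
2. the heat sink lies on its base on the jig plate, shelf towards the end stop and at least 8 mm short of it, and is pressed down (more than 4 N on the jig) (z of sink in the frame of jig below 0.0375 m and angle between sink's own x axis and vertical below 0.06 rad and x of shelf_end in the frame of jig between 0 and 0.064 m and y of sink in the frame of jig between -0.06 and 0.03 m and contact force between sink and jig above 4 N), for 0.1 s.
3. the heat sink is home: flat on the plate, against the side rail and the end stop (2 mm), the collar not yet over it (x of shelf_end in the frame of jig above 0.07 m and y of each of sink, shelf_end in the frame of jig above -0.002 m and angle between the z axis of sink and the x axis of jig, either way round below 0.035 rad and z of sink in the frame of jig below 0.037 m and angle between sink's own x axis and vertical below 0.035 rad and value of joint clamp below 0.8 rad), for 0.2 s.
4. the lock collar is turned to its locked mark (value of joint clamp above 1.47 rad), for 0.2 s.
At the end, for the whole second after the job is handed in: Shelved heat sink at rest, flat on the jig plate (2 mm, 2 degrees), within 2 mm of the rail pads and of the end-stop pad; lock collar within 0.1 rad of its locked mark; the other heat sink upright, and it, multimeter and circuit board within 15 mm of their starts (x of shelf_end in the frame of jig above 0.07 m and y of each of sink, shelf_end in the frame of jig above -0.002 m and angle between the z axis of sink and the x axis of jig, either way round below 0.035 rad and z of sink in the frame of jig below 0.037 m and angle between sink's own x axis and vertical below 0.035 rad and value of joint clamp above 1.47 rad and linear speed of sink below 0.02 m/s and angle between plain_sink's own z axis and vertical below 0.1 rad and distance of each of plain_sink, meter, board from where it was at the start of the episode below 0.015 m); the robot touches nothing.
It fails at once if the heat sink topples or is thrown down (turns faster than 8 rad/s) (angular speed of sink above 8 rad/s).
It fails at once if the heat sink is dropped (falls free at over 0.6 m/s close to the surface) (height (world z) of sink below 0.06 m and linear speed of sink above 0.6 m/s and contact force between the fingers and sink below 0.1 N).
It fails at once if the other heat sink is knocked over or pushed away (15 mm) (angle between plain_sink's own z axis and vertical above 0.3 rad or distance of plain_sink from where it was at the start of the episode above 0.015 m).
It fails at once if the multimeter or the circuit board is pushed away (15 mm) (distance of any of meter, board from where it was at the start of the episode above 0.015 m).
It also fails if it takes over 72 s, if anything falls off the work surface, if the arm or the gripper's body presses on something with over 40 N, if the wrist force passes 120 N, or if a joint passes its speed limit or range.

## Working session

There is one attempt and no reset: what is moved stays moved. The work goes in short steps, Python scripts to look and compute and a tool call to move; the robot and the scene stay as the last step left them, time stands still between calls to the robot, and variables do not carry over. Pictures are saved under pics/ and viewed, at most 10 in all, crops included, and the job is handed in when it is done.

Besides the shell and the picture viewer there is one more tool, called after ">>>" as a command line: name --argument value ..., lists and objects as JSON in quotes. move_arm: Moves the arm, as the interface text tells. Its arguments: {"type":"object","properties":{"commands":{"type":"array","items":{"type":"array"}}},"required":["commands"]}

```bash
mkdir -p pics; cat > h.py <<'E'
import numpy as np, cv2
from cell import env, read_camera, search_frame, cut_out
def P(c):
    R=cv2.Rodrigues(np.array(c["rvec"],float))[0]; t=np.array(c["tvec"],float).ravel(); return R,t
def ray(c,uv,z):
    R,t=P(c); d=R.T@np.array([(uv[0]-c["cx"])/c["fx"],(uv[1]-c["cy"])/c["fy"],1]); o=-R.T@t
    return o+d*(z-o[2])/d[2]
def proj(c,p):
    R,t=P(c); q=(R@np.atleast_2d(p).T).T+t; return np.c_[c["fx"]*q[:,0]/q[:,2]+c["cx"],c["fy"]*q[:,1]/q[:,2]+c["cy"]]
E
python3 - <<'E'
from h import *
for n in("scene","top"):
    c=read_camera(n); cv2.imwrite(f"pics/{n}0.png",c["image"][:,:,::-1]); R,t=P(c); print(n,-R.T@t, R[2], c["fx"])
    for th in("sink","plain_sink","mat","jig","clamp","clamp_knob","meter","board","shelf_end","bush_edge","stop_corner"):
        try: print(th,[(np.round(d["at"]).tolist(),round(d["confidence"],2),np.round(ray(c,d["at"],0)[:2]).tolist()) for d in search_frame(th,c)][:4])
        except Exception as e: print(th,e)
print(env.state()["tcp_rot"],env.state()["t"])
E
```

```text
scene [1058.2414951  -418.76377104  590.38706468] [-0.63964492  0.50955028 -0.57551098] 405.2299456098458
sink [([194.0, 262.0], 0.81, [442.0, -172.0])]
plain_sink [([138.0, 290.0], 0.57, [448.0, -295.0])]
mat [([169.0, 313.0], 0.66, [538.0, -273.0])]
jig [([367.0, 222.0], 0.74, [568.0, 229.0]), ([287.0, 180.0], 0.62, [297.0, 196.0])]
clamp [([272.0, 160.0], 0.55, [175.0, 232.0])]
clamp_knob [([355.0, 196.0], 0.96, [468.0, 290.0]), ([277.0, 161.0], 0.72, [192.0, 239.0]), ([371.0, 224.0], 0.31, [578.0, 233.0])]
meter [([341.0, 323.0], 0.86, [747.0, -35.0])]
board [([273.0, 222.0], 0.78, [431.0, 46.0])]
shelf_end [([198.0, 269.0], 0.79, [464.0, -175.0]), ([369.0, 222.0], 0.35, [571.0, 231.0])]
bush_edge [([369.0, 224.0], 0.82, [577.0, 227.0])]
stop_corner [([290.0, 182.0], 0.71, [311.0, 194.0]), ([369.0, 222.0], 0.63, [572.0, 231.0])]
top [459.41424121  -4.11134936 849.19112583] [ 0.09270395  0.03689043 -0.99501009] 413.35297292986627
sink [([398.0, 215.0], 0.63, [515.0, -208.0])]
plain_sink [([460.0, 214.0], 0.65, [518.0, -332.0])]
mat [([419.0, 214.0], 0.79, [517.0, -251.0]), ([188.0, 183.0], 0.67, [578.0, 225.0])]
jig [([204.0, 314.0], 0.61, [309.0, 184.0]), ([188.0, 175.0], 0.55, [594.0, 226.0]), ([421.0, 214.0], 0.4, [518.0, -255.0]), ([180.0, 216.0], 0.38, [507.0, 240.0])]
clamp [([179.0, 217.0], 0.82, [505.0, 243.0]), ([197.0, 350.0], 0.62, [239.0, 197.0])]
clamp_knob [([196.0, 350.0], 0.8, [238.0, 197.0]), ([176.0, 216.0], 0.61, [508.0, 248.0])]
meter [([317.0, 96.0], 0.91, [764.0, -41.0])]
board [([276.0, 253.0], 0.85, [435.0, 39.0])]
shelf_end [([399.0, 214.0], 0.89, [517.0, -210.0])]
bush_edge [([201.0, 318.0], 0.78, [301.0, 190.0]), ([185.0, 181.0], 0.57, [581.0, 233.0])]
stop_corner [([185.0, 181.0], 0.78, [581.0, 232.0]), ([201.0, 320.0], 0.64, [298.0, 189.0])]
[ 3.14151489e+00 -5.58529808e-06  2.89778791e+00] 1.2
```

View pics/scene0.png

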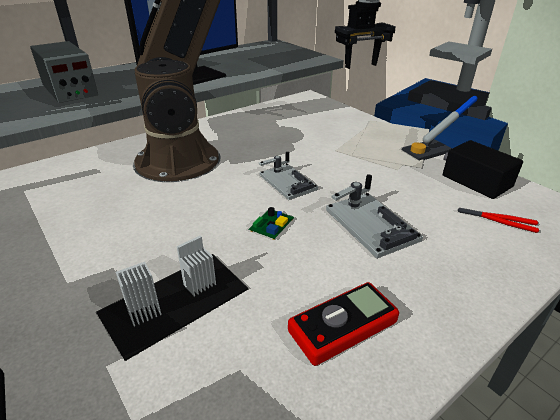

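View pics/top0.png

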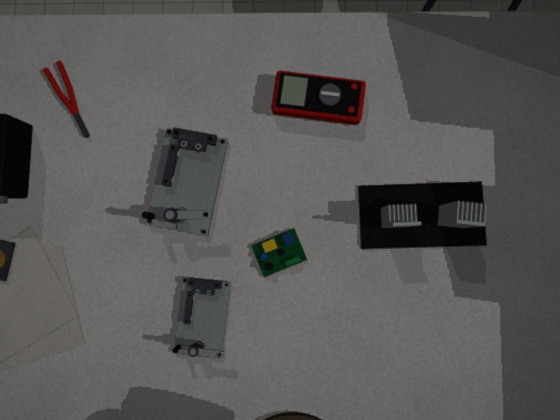

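The scene view shows the shelved sink at about (196,265) with its shelf up, the plain sink at (138,292), and the big jig at (375,225). In the top view these are at (402,215), (470,214) and (187,182), with the jig's end stop at image top (about world +x). Next I'll fit poses from silhouettes.

```bash
cat >> h.py <<'E'
from scipy.optimize import minimize
def box(x0,x1,y0,y1,z0,z1): return np.array([[x,y,z] for x in(x0,x1) for y in(y0,y1) for z in(z0,z1)],float)
STAND=[box(-20,-14,-25,25,0,100),box(-20,20,-25,25,0,75)]
PLAIN=[box(-20,20,-25,25,0,100)]
JIG=[box(-110,95,-65,65,0,15),box(-25,60,28,44,15,33),box(75,95,-45,45,15,33),box(57,95,-30,30,25,33)]
def tf(b,p,z0): 
    c,s=np.cos(p[2]),np.sin(p[2]); return b@np.array([[c,-s,0],[s,c,0],[0,0,1]]).T+[p[0],p[1],z0]
def mask(c,boxes,p,z0,k=4):
    m=np.zeros((420*k//2,560*k//2),np.uint8)
    for b in boxes:
        q=(proj(c,tf(b,p,z0))+.5)*(k/2)-.5
        cv2.fillConvexPoly(m,cv2.convexHull(np.round(q*16).astype(np.int32)),1,shift=4)
    return m
def fit(obs,boxes,p0,z0,free=3):
    big=[(c,cv2.resize(r.astype(np.uint8),None,fx=2,fy=2,interpolation=cv2.INTER_NEAREST)) for c,r in obs]
    def f(p):
        e=0
        for c,r in big:
            m=mask(c,boxes,p,z0); e+=1-(m&r).sum()/(m|r).sum()
        return e/len(big)
    best=None
    for dy in(-.2,-.1,0,.1,.2):
        s=np.array([p0[0],p0[1],p0[2]+dy])
        r=minimize(f,s,method="Nelder-Mead",options=dict(initial_simplex=[s,s+[15,0,0],s+[0,15,0],s+[0,0,.1]],xatol=.05,fatol=1e-5))
        if best is None or r.fun<best.fun: best=r
    return best.x,best.fun
def near(th,c,p):
    q=proj(c,[p])[0]; L=cut_out(th,c); L=[d for d in L if np.hypot(*(np.array(d["at"])-q))<35]
    return L[0]["region"] if L else None
def draw(c,boxes,p,z0,im,k,off,col):
    for b in boxes:
        q=(proj(c,tf(b,p,z0))-off+.5)*k-.5
        for i in range(8):
            for j in(1,2,4):
                if not i&j: cv2.line(im,tuple(np.round(q[i]).astype(int).tolist()),tuple(np.round(q[i|j]).astype(int).tolist()),col,1)
E
cat > fit0.py <<'E'
from h import *
T=read_camera("top");S=read_camera("scene"); res={}
for th,bx,p0,z0 in(("sink",STAND,(490,-197,0),4),("plain_sink",PLAIN,(490,-300,0),4),("jig",JIG,(570,228,-.1),0)):
    obs={}
    for n,c in(("top",T),("scene",S)):
        r=near(th,c,(p0[0],p0[1],z0+(50 if th!="jig" else 15)))
        if r is None: print(th,n,"missed"); continue
        obs[n]=(c,r); print(th,n,np.round(fit([(c,r)],bx,p0,z0)[0],3))
    if obs:
        p,e=fit(list(obs.values()),bx,p0,z0); print(th,"both",np.round(p,3),round(e,3)); res[th]=(p,bx,z0)
o=np.array([135,115]); im=cv2.resize(T["image"][115:250,135:500,::-1],None,fx=2.15,fy=2.15,interpolation=cv2.INTER_CUBIC)
A=cv2.resize(S["image"][140:330,100:440,::-1],None,fx=2,fy=2,interpolation=cv2.INTER_CUBIC)
im2=im.copy()
for p,bx,z0 in res.values():
    draw(T,bx,p,z0,im,2.15,o,(0,0,255)); draw(S,bx,p,z0,A,2,np.array([100,140]),(0,0,255))
h=np.zeros((im.shape[0]+A.shape[0],im.shape[1],3),np.uint8); h[:im.shape[0]]=im; h[im.shape[0]:,:A.shape[1]]=A
h=h[:,:800]; h=h[:600] if h.shape[0]<=600 else cv2.resize(h,None,fx=600/h.shape[0],fy=600/h.shape[0]); cv2.imwrite("pics/fit0.png",h)
E
python3 fit0.py
```

```text
sink top [ 5.10082e+02 -1.97461e+02  6.50000e-02]
sink scene [ 5.09563e+02 -1.94275e+02  3.40000e-02]
sink both [ 5.10311e+02 -1.95139e+02  2.30000e-02] 0.086
plain_sink top [ 5.12457e+02 -3.10941e+02 -8.90000e-02]
plain_sink scene [ 5.09214e+02 -3.08513e+02 -4.20000e-02]
plain_sink both [ 5.12129e+02 -3.09488e+02 -7.60000e-02] 0.083
jig top [ 5.87392e+02  2.25128e+02 -1.80000e-01]
jig scene [ 5.86086e+02  2.28793e+02 -1.67000e-01]
jig both [ 5.86560e+02  2.26585e+02 -1.73000e-01] 0.083
```

View pics/fit0.png

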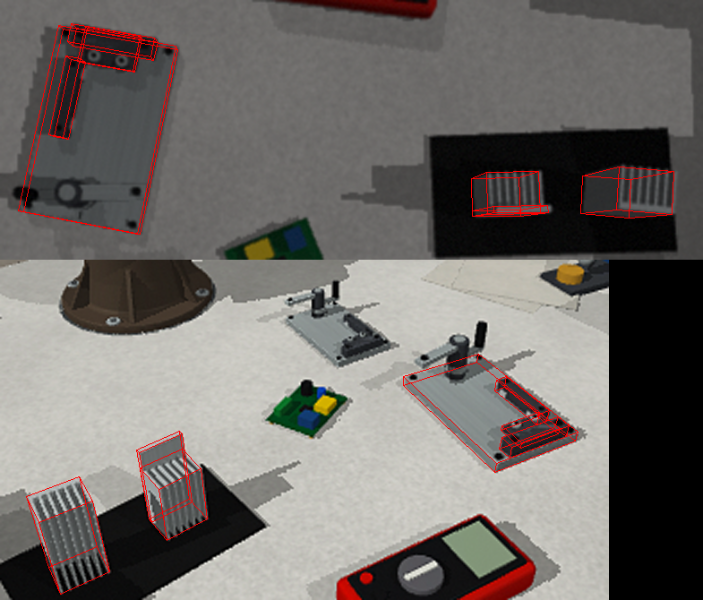

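The overlay fits the jig and the plain sink. The sink's bright shelf edge in the top view runs past the model on the right, at about display (551,209). I'll zoom in on it.

```bash
python3 - <<'E'
from h import *
T=read_camera("top");S=read_camera("scene")
p=(510.3,-195.1,.023)
a=cv2.resize(T["image"][185:245,370:500,::-1],None,fx=6,fy=6,interpolation=cv2.INTER_CUBIC)
b=cv2.resize(S["image"][232:304,160:290,::-1],None,fx=3,fy=3,interpolation=cv2.INTER_CUBIC)
draw(T,STAND,p,4,a,6,np.array([370,185]),(0,0,255)); draw(S,STAND,p,4,b,3,np.array([160,232]),(0,0,255))
h=np.zeros((600,800,3),np.uint8); h[:360,:780]=a; h[365:365+216,:390]=b; cv2.imwrite("pics/zoom.png",h)
E
```

```text
(no output)
```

View pics/zoom.png

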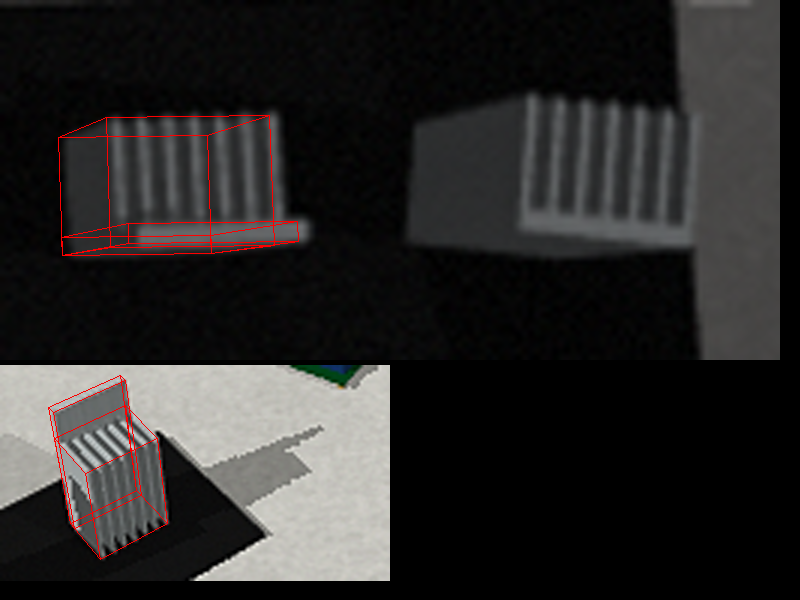

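The sink is about 3 mm further right than the fit, so I'll use (510, -198, yaw 0.055). The shelf top is then centred at about (493,-199). Now I'll move above it.

>>> move_arm --commands '[[[0.8,-0.8,0],0.3,0.58],[[0.8,-0.8,0],0.3,0.58],[[0.8,-0.8,0],0.3,0.58],[[0.8,-0.8,0],0.3,0.58],[[0.8,-0.8,0],0.3,0.58],[[0.8,-0.8,0],0.3,0.58],[[0.8,-0.8,0],0.3,0.58],[[0.8,-0.8,0],0.3,0.58],[[0.8,-0.8,0],0.3,0.58],[[0.8,-0.8,0],0.3,0.58],[[0.8,-0.8,0],0.3,0.58],[[0.8,-0.8,0],0.3,0.58],[[0.8,-0.8,0],0,0.58],[[0.8,-0.8,0],0,0.58],[[0,-1,0],0,0.58],[[0,-1,0],0,0.58],[[0,-1,0],0,0.58],[[0,-1,0],0,0.58],[[0,-1,0],0,0.58],[[0,-1,0],0,0.58]]'

```text
t: 3.37
eef_pos: [486.6, 89.1, 404.9]
tcp_rot: [3.141, 0.0, -3.097]
ft_force: [0.4, 0.3, 0.2]
opening: 0.791
grip_force: 0.0
```

>>> move_arm --commands '[[[0.2,-1,0],0,0.58],[[0,-1,0],0,0.58],[[0,-1,0],0,0.58],[[0,-1,0],0,0.58],[[0,-1,0],0,0.58],[[0,-1,0],0,0.58],[[0,-1,0],0,0.58],[[0,-1,0],0,0.58],[[0,-1,0],0,0.58],[[0,-0.6,0],0,0.58],[[0,0,-0.9],0,0.58],[[0,0,-0.9],0,0.58],[[0,0,-0.9],0,0.58],[[0,0,-0.3],0,0.58],[[0,0,0],0,0.58],[[0,0,0],0,0.58]]'

```text
t: 4.7
eef_pos: [493.2, -197.6, 315.3]
tcp_rot: [3.142, 0.0, -3.097]
ft_force: [0.4, -0.0, 0.2]
opening: 0.789
grip_force: 0.0
```

```bash
python3 - <<'E'
from h import *
T=read_camera("top");S=read_camera("scene"); s=env.state(); print(s["eef_pos"],s["tcp_rot"])
p=(510,-198,.055)
a=cv2.resize(T["image"][160:260,350:480,::-1],None,fx=4,fy=4,interpolation=cv2.INTER_CUBIC)
b=cv2.resize(S["image"][190:304,140:260,::-1],None,fx=3,fy=3,interpolation=cv2.INTER_CUBIC)
draw(T,STAND,p,4,a,4,np.array([350,160]),(0,0,255)); draw(S,STAND,p,4,b,3,np.array([140,190]),(0,0,255))
h=np.zeros((400,800,3),np.uint8); h[:400,:520]=a; x=b[:,:280]; h[:342,520:800]=x; cv2.imwrite("pics/zoom2.png",h)
E
```

```text
[ 493.20496418 -197.51602632  316.20641608] [-3.14052929e+00  1.88732605e-03 -3.09710998e+00]
```

View pics/zoom2.png

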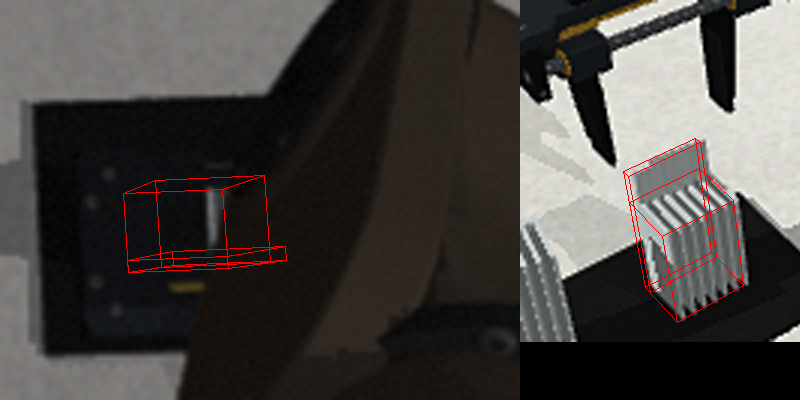

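The gripper is squarely above the sink, with its finger tips straddling the shelf. The scene view puts the sink about 3 px to the right, so y≈-196. Next I descend and grip.

>>> move_arm --commands '[[[0,0.05,-0.7],0,0.58],[[0,0,-0.7],0,0.58],[[0,0,0],0,-1],[[0,0,0],0,-1],[[0,0,0],0,-1],[[0,0,0],0,-1],[[0,0,0],0,-1],[[0,0,0],0,-1],[[0,0,0],0,-1],[[0,0,0],0,-1]]'

```text
t: 5.63
eef_pos: [493.0, -196.2, 274.0]
tcp_rot: [-3.141, 0.002, -3.097]
ft_force: [-1.4, -0.4, 7.8]
opening: 0.518
grip_force: 30.0
```

>>> move_arm --commands '[[[0,0,0.3],0,-1],[[0,0,0.6],0,-1],[[0,0,0.6],0,-1],[[0,0,0.6],0,-1],[[0,0.6,0],0,-1],[[0,0.6,0],0,-1],[[0,0.6,0],-0.5,-1],[[0,0.6,0],-1,-1],[[0,0.6,0],-1,-1],[[0,0.6,0],-1,-1],[[0,0.6,0],-1,-1],[[0,0.6,0],-1,-1],[[0,0.6,0],-1,-1],[[0,0.6,0],-1,-1],[[0.3,0.6,0],-1,-1],[[0.3,0.6,0],-1,-1],[[0.3,0.6,0],-1,-1],[[0.3,0.6,0],-1,-1],[[0.3,0,0],-1,-1],[[0,0,0],-1,-1]]'

```text
t: 7.3
eef_pos: [538.8, 57.0, 336.4]
tcp_rot: [3.14, 0.001, 2.103]
ft_force: [-0.3, -0.7, -2.7]
opening: 0.518
grip_force: 30.0
```

>>> move_arm --commands '[[[0,0,0],-1,-1],[[0,0,0],-1,-1],[[0,0,0],-1,-1],[[0,0,0],-1,-1],[[0,0,0],-1,-1],[[0,0,0],-1,-1],[[0,0,0],-1,-1],[[0,0,0],-1,-1],[[0,0,0],-1,-1],[[0,0,0],-1,-1],[[0,0,0],-1,-1],[[0,0,0],-1,-1],[[0,0,0],-1,-1],[[0,0,0],-1,-1],[[0,0,0],-1,-1],[[0,0,0],-1,-1],[[0,0,0],-1,-1],[[0,0,0],-1,-1],[[0,0,0],-1,-1],[[0,0,0],-1,-1]]'

```text
t: 8.97
eef_pos: [537.7, 56.1, 336.4]
tcp_rot: [3.142, -0.0, 0.502]
ft_force: [-0.6, -0.2, -2.1]
opening: 0.522
grip_force: 30.0
```

>>> move_arm --commands '[[[0,0,0],-1,-1],[[0,0,0],-1,-1],[[0,0,0],-1,-1],[[0,0,0],-1,-1],[[0,0,0],-1,-1],[[0,0,0],-1,-1],[[0,0,0],-1,-1],[[0,0,0],-1,-1],[[0,0,-0.4],-0.5,-1],[[0,0,-0.6],0,-1],[[0,0,-0.6],0,-1],[[0,0,-0.2],0,-1],[[0,0,-0.15],0,-1],[[0,0,-0.1],0,-1],[[0,0,-0.05],0,-1],[[0,0,0],0,-1]]'

```text
t: 10.3
eef_pos: [537.9, 56.0, 273.2]
tcp_rot: [-3.142, -0.001, -0.174]
ft_force: [-0.7, 0.2, -1.7]
opening: 0.518
grip_force: 30.0
```

```bash
python3 - <<'E'
from h import *
S=read_camera("scene"); s=env.state(); print(s["eef_pos"],s["ft_force"],s["t"])
g=s["eef_pos"]; q=proj(S,[g-[0,0,240]])[0].astype(int)
b=cv2.resize(S["image"][q[1]-60:q[1]+60,q[0]-80:q[0]+80,::-1],None,fx=4,fy=4,interpolation=cv2.INTER_CUBIC)
d=np.array([.985,-.172]); p=(g[0]-17*d[0],g[1]-17*d[1],-.173+np.pi)
draw(S,STAND,p,g[2]-270,b,4,q-[80,60],(0,0,255)); cv2.imwrite("pics/stand.png",b)
E
```

```text
[537.95403856  56.02225465 273.31535906] [-0.37713418  0.29956157 -1.21944676] 10.35
```

View pics/stand.png

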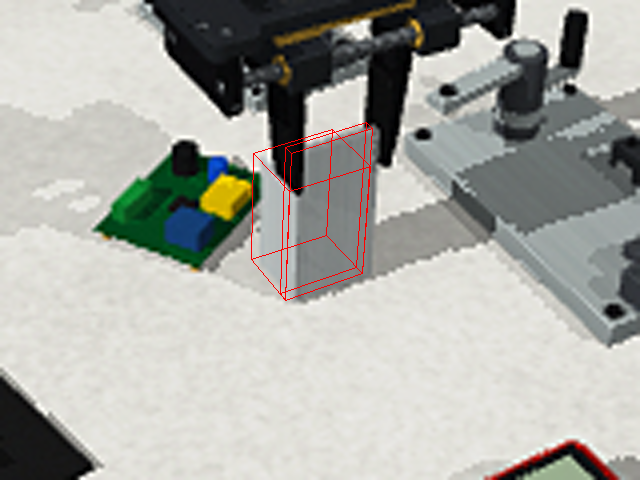

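The sink is upright just above the bench, with its bare base towards +x and well clear of the board. I'll set it down, release it, and regrip at the very top.

>>> move_arm --commands '[[[0,0,-0.06],0,-1],[[0,0,-0.05],0,-1],[[0,0,-0.02],0,-1],[[0,0,0],0,-1]]'

```text
t: 10.68
eef_pos: [538.3, 56.0, 270.0]
tcp_rot: [-3.141, -0.003, -0.174]
ft_force: [-1.1, 0.3, 8.8]
opening: 0.522
grip_force: 30.0
```

>>> move_arm --commands '[[[0,0,0.02],0,0.2],[[0,0,0],0,0.3],[[0,0,0],0,0.3],[[0,0,0.2],0,0.3],[[0,0,0.26],0,0.3],[[0,0,0],0,0.3],[[0,0,0],0,-1],[[0,0,0],0,-1],[[0,0,0],0,-1],[[0,0,0],0,-1],[[0,0,0],0,-1],[[0,0,0],0,-1]]'

```text
t: 11.68
eef_pos: [537.9, 56.1, 283.3]
tcp_rot: [3.142, -0.0, -0.174]
ft_force: [0.5, 0.4, 3.0]
opening: 0.514
grip_force: 30.0
```

>>> move_arm --commands '[[[0,0,-0.04],0,-1],[[0.14,-0.024,0],0,-1],[[0.14,-0.024,-0.01],0,-1],[[0.14,-0.024,-0.014],0,-1],[[0.14,-0.024,-0.016],0,-1],[[0.14,-0.024,-0.025],0,-1],[[0.14,-0.024,-0.027],0,-1],[[0,0,0],0,-1]]'

```text
t: 12.35
eef_pos: [563.8, 51.6, 279.7]
tcp_rot: [-3.141, -0.002, -0.174]
ft_force: [0.7, 1.9, 7.8]
opening: 0.516
grip_force: 30.0
```

```bash
cat > see.py <<'E'
from h import *
import sys
S=read_camera("scene"); s=env.state(); g=s["eef_pos"]; print(g,s["ft_force"],s["t"])
q=proj(S,[g-[0,0,240]])[0].astype(int)
b=cv2.resize(S["image"][q[1]-60:q[1]+60,q[0]-80:q[0]+80,::-1],None,fx=4,fy=4,interpolation=cv2.INTER_CUBIC)
cv2.imwrite(f"pics/{sys.argv[1]}.png",b)
E
python3 see.py tilt1
```

```text
[563.59474359  51.63659941 279.738757  ] [0.9895355  0.15714368 7.29489368] 12.4
```

View pics/tilt1.png

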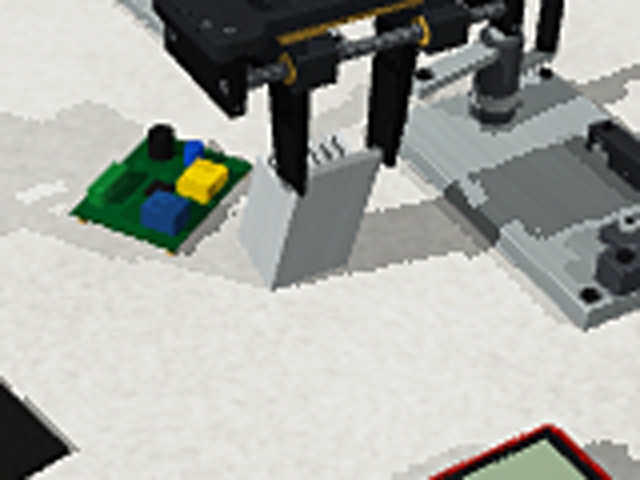

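The sink is tilting about its foot edge as planned, by about 16°, with both fingers on the shelf. I'll continue the arc.

>>> move_arm --commands '[[[0.21,-0.037,-0.063],0,-1],[[0.26,-0.045,-0.1],0,-1],[[0.25,-0.043,-0.122],0,-1],[[0.238,-0.041,-0.143],0,-1],[[0.225,-0.039,-0.164],0,-1],[[0.21,-0.036,-0.183],0,-1],[[0.193,-0.034,-0.2],0,-1],[[0.175,-0.03,-0.218],0,-1],[[0.156,-0.027,-0.232],0,-1],[[0,0,0],0,-1]]'

```text
t: 13.23
eef_pos: [621.1, 41.5, 234.7]
tcp_rot: [3.141, 0.002, -0.174]
ft_force: [2.1, -0.1, 3.2]
opening: 0.518
grip_force: 30.0
```

```bash
python3 see.py tilt2
```

```text
[620.7152528   41.63250241 235.36734649] [2.47795184 0.06154234 2.27806661] 13.2833
```

View pics/tilt2.png

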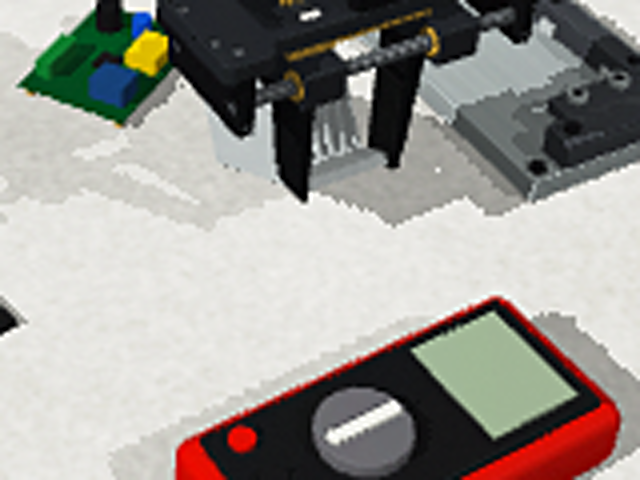

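The tilt is about 60° and going smoothly, with the fins now facing up. I'll continue to about 85°.

>>> move_arm --commands '[[[0.135,-0.023,-0.245],0,-1],[[0.115,-0.02,-0.255],0,-1],[[0.092,-0.016,-0.265],0,-1],[[0.07,-0.012,-0.27],0,-1],[[0.02,-0.004,-0.13],0,-1],[[0.02,-0.004,-0.1],0,-1],[[0,0,0],0,-1]]'

```text
t: 13.87
eef_pos: [634.0, 39.4, 197.7]
tcp_rot: [3.141, 0.001, -0.174]
ft_force: [1.0, 1.1, 0.9]
opening: 0.521
grip_force: 30.0
```

>>> move_arm --commands '[[[0.01,0,-0.07],0,-1],[[0.01,0,-0.06],0,-1],[[0,0,-0.04],0,-1],[[0,0,0],0,-1]]'

```text
t: 14.2
eef_pos: [634.6, 39.4, 193.3]
tcp_rot: [3.141, 0.001, -0.174]
ft_force: [-1.4, 0.4, 1.2]
opening: 0.517
grip_force: 30.0
```

>>> move_arm --commands '[[[0,0,-0.05],0,-1],[[0,0,0],0,-1],[[0,0,0],0,0.1],[[0,0,0],0,0.3],[[0,0,0],0,0.4],[[0,0,0.1],0,0.4],[[0,0,0.8],0,0.5],[[0,0,0.8],0,0.5],[[0,0,0.8],0,0.5]]'

```text
t: 14.95
eef_pos: [634.7, 39.4, 267.9]
tcp_rot: [3.141, 0.001, -0.174]
ft_force: [0.7, -0.3, -0.0]
opening: 0.745
grip_force: 0.0
```

```bash
cat > lie.py <<'E'
from h import *
LIE=[box(0,100,-25,25,0,6),box(0,75,-25,25,6,40)]
def look(p0,z0=0,names=("top","scene")):
    for n in names:
        c=read_camera(n); r=near("sink",c,(p0[0]+45*np.cos(p0[2]),p0[1]+45*np.sin(p0[2]),z0+20))
        if r is None: print(n,"missed"); continue
        x,e=fit([(c,r)],LIE,p0,z0); print(n,np.round(x,3),round(e,3))
E
python3 - <<'E'
from lie import *
s=env.state(); print(s["eef_pos"],s["t"])
look((540,55,-.173))
S=read_camera("scene"); b=cv2.resize(S["image"][160:310,230:430,::-1],None,fx=4,fy=4,interpolation=cv2.INTER_CUBIC)
draw(S,LIE,(539.7,55.8,-.173),0,b,4,np.array([230,160]),(0,0,255)); cv2.imwrite("pics/lie.png",b)
E
```

```text
[634.65691465  39.35907911 267.88451192] 14.95
top missed
scene [ 5.45372e+02  5.95930e+01 -2.01000e-01] 0.183
```

View pics/lie.png

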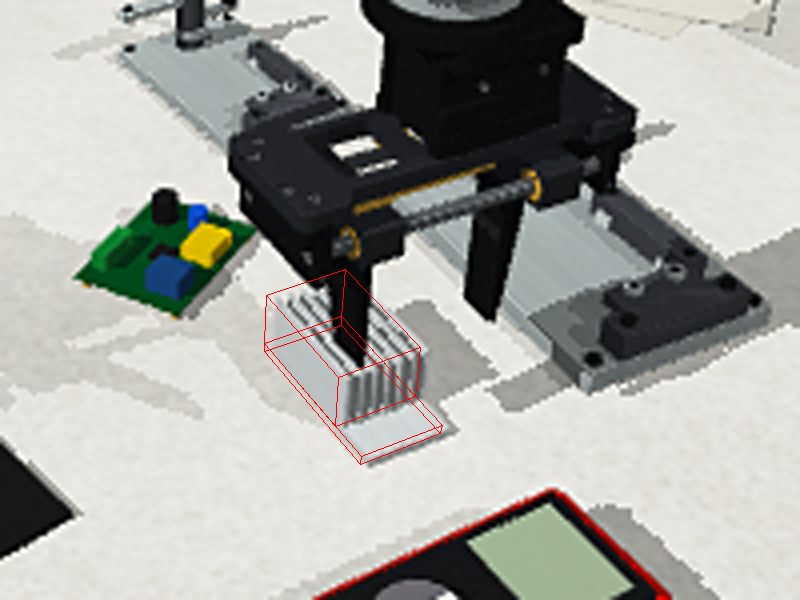

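The sink lies flat on the bench, with its shelf end at about crop (400,450), slightly right of the predicted outline. Its foot is at about (541,57), yaw -0.17. I'll regrip across the fins, with the tips 20 mm up so they clear the rail.

>>> move_arm --commands '[[[-0.6,0.11,0],0,0.5],[[-0.6,0.11,0],0,0.5],[[-0.53,0.1,0],0,0.5],[[0,0,-0.7],0,0.5],[[0,0,-0.8],0,0.5],[[0,0,-0.4],0,0.5],[[0,0,0],0,0.3],[[0,0,0],0,-1],[[0,0,0],0,-1],[[0,0,0],0,-1],[[0,0,0],0,-1],[[0,0,0],0,-1],[[0,0,0],0,-1]]'

```text
t: 16.28
eef_pos: [583.0, 49.0, 210.8]
tcp_rot: [-3.141, -0.002, -0.174]
ft_force: [-0.1, -0.6, 5.9]
opening: 0.524
grip_force: 30.0
```

>>> move_arm --commands '[[[0,0,0.4],0,-1],[[0,0,0.8],0,-1],[[0,0,0.8],0,-1],[[0,0,0.67],0,-1],[[0,0.6,0],0,-1],[[-0.1,0.8,0],0,-1],[[-0.1,0.9,0],0,-1],[[-0.11,0.9,0],0,-1],[[0,0.9,0],0,-1],[[0,0.9,0],0,-1],[[0,0.8,0],0,-1],[[0,0,0],0,-1],[[0,0,0],0,-1]]'

```text
t: 17.37
eef_pos: [573.0, 224.0, 290.5]
tcp_rot: [3.141, 0.0, -0.172]
ft_force: [0.0, -0.8, -2.8]
opening: 0.525
grip_force: 30.0
```

```bash
python3 - <<'E'
from lie import *
s=env.state(); g=s["eef_pos"]; print(g,s["tcp_rot"],s["ft_force"],s["opening"])
S=read_camera("scene"); z=g[2]-210.8; d=np.array([.985,-.172]); f=g[:2]-42*d
o=np.array([290,100]); b=cv2.resize(S["image"][100:270,290:480,::-1],None,fx=3.5,fy=3.5,interpolation=cv2.INTER_CUBIC)
draw(S,LIE,(f[0],f[1],-.173),z,b,3.5,o,(0,0,255)); draw(S,JIG,(586.6,226.6,-.173),0,b,3.5,o,(0,200,0)); cv2.imwrite("pics/over.png",b[:600])
E
```

```text
[573.03885187 224.00604163 290.53073123] [ 3.14138566e+00  1.83843443e-04 -1.72015746e-01] [ 0.00854587 -0.81956206 -2.78148114] 0.5246206778063291
```

View pics/over.png

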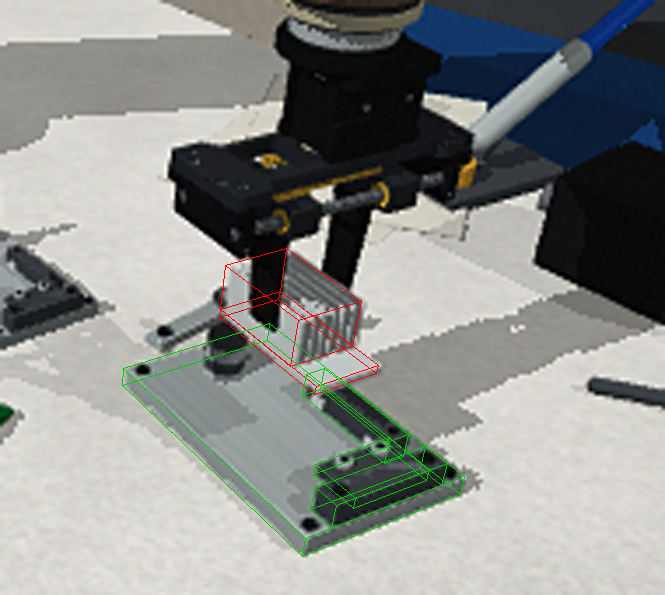

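The sink is held level over the plate, lined up with the jig between the collar and the bush plate. I'll lower it and press.

>>> move_arm --commands '[[[0,0,-0.5],0,-1],[[0,0,-0.6],0,-1],[[0,0,-0.5],0,-1],[[0,0,-0.3],0,-1],[[0,0,-0.15],0,-1],[[0,0,-0.07],0,-1],[[0,0,-0.04],0,-1],[[0,0,-0.03],0,-1],[[0,0,0],0,-1]]'

```text
t: 18.17
eef_pos: [573.6, 222.6, 225.8]
tcp_rot: [-3.142, -0.001, -0.174]
ft_force: [-1.7, -2.5, 4.4]
opening: 0.526
grip_force: 30.0
```

>>> move_arm --commands '[[[0,0,-0.03],0,-1],[[0,0,-0.02],0,-1],[[0,0,-0.01],0,-1],[[0,0,0],0,-1],[[0,0,0],0,-1]]'

```text
t: 18.58
eef_pos: [573.5, 222.6, 225.8]
tcp_rot: [-3.141, -0.002, -0.174]
ft_force: [-8.4, -6.0, 23.0]
opening: 0.524
grip_force: 30.0
```

>>> move_arm --commands '[[[0,0,0.045],0,-1],[[0.1,-0.017,0],0,-1],[[0.16,-0.028,0],0,-1],[[0.16,-0.028,0],0,-1],[[0.16,-0.028,0],0,-1],[[0.1,-0.017,0],0,-1],[[0,0,0],0,-1]]'

```text
t: 19.17
eef_pos: [594.0, 219.7, 225.8]
tcp_rot: [-3.141, -0.0, -0.174]
ft_force: [-6.7, 0.3, 14.6]
opening: 0.523
grip_force: 30.0
```

>>> move_arm --commands '[[[0.006,0.033,0.015],0,-1],[[0.006,0.033,0],0,-1],[[0.006,0.033,0],0,-1],[[0,0,0],0,-1]]'

```text
t: 19.5
eef_pos: [594.8, 222.0, 225.8]
tcp_rot: [3.141, -0.001, -0.174]
ft_force: [-2.9, -4.5, 8.6]
opening: 0.527
grip_force: 30.0
```

>>> move_arm --commands '[[[0.006,0.033,0],0,-1],[[0.006,0.033,0],0,-1],[[0,0,0],0,-1]]'

```text
t: 19.75
eef_pos: [595.3, 223.9, 225.8]
tcp_rot: [3.141, -0.002, -0.174]
ft_force: [-0.4, -6.3, 9.1]
opening: 0.523
grip_force: 30.0
```

>>> move_arm --commands '[[[0.006,0.033,0],0,-1],[[0.003,0.017,0],0,-1],[[0,0,0],0,-1]]'

```text
t: 20.0
eef_pos: [595.5, 224.4, 225.9]
tcp_rot: [3.139, -0.001, -0.174]
ft_force: [-3.7, -15.7, 12.9]
opening: 0.522
grip_force: 30.0
```

>>> move_arm --commands '[[[0.03,-0.02,0],0,-1],[[0.06,-0.01,0],0,-1],[[0.04,-0.007,0],0,-1],[[0,0,0],0,-1]]'

```text
t: 20.33
eef_pos: [597.6, 224.0, 225.7]
tcp_rot: [3.138, 0.006, -0.174]
ft_force: [-18.2, -9.6, 19.8]
opening: 0.524
grip_force: 30.0
```

>>> move_arm --commands '[[[0.033,-0.006,0],0,-1],[[0.033,-0.006,0],0,-1],[[0,0,0],0,-1]]'

```text
t: 20.58
eef_pos: [599.3, 223.7, 225.7]
tcp_rot: [3.138, 0.006, -0.174]
ft_force: [-19.0, -9.1, 21.7]
opening: 0.526
grip_force: 30.0
```

>>> move_arm --commands '[[[0,0,0.04],0,-1],[[0,0,0],0,-1]]'

```text
t: 20.75
eef_pos: [600.0, 223.6, 225.8]
tcp_rot: [3.139, 0.004, -0.174]
ft_force: [-9.3, -8.6, 4.1]
opening: 0.522
grip_force: 30.0
```

>>> move_arm --commands '[[[0.033,-0.006,0],0,-1],[[0.033,-0.006,0],0,-1],[[0,0,0],0,-1]]'

```text
t: 21.0
eef_pos: [600.9, 223.5, 225.9]
tcp_rot: [3.138, 0.008, -0.174]
ft_force: [-19.7, -4.8, 11.2]
opening: 0.523
grip_force: 30.0
```

>>> move_arm --commands '[[[0.033,-0.006,0],0,-1],[[0,0,0],0,-1],[[0,0,0],0,-1]]'

```text
t: 21.25
eef_pos: [601.4, 223.5, 225.9]
tcp_rot: [3.137, 0.01, -0.174]
ft_force: [-23.7, -4.4, 15.8]
opening: 0.525
grip_force: 30.0
```

```bash
python3 - <<'E'
from lie import *
s=env.state(); print(s["eef_pos"],s["ft_force"],s["moment"])
look((559,229,-.173),15)
E
```

```text
[601.3593085  223.5281442  225.87855897] [-23.65370208  -4.44960775  15.75985487] [-0.93943848  4.16440804 -0.09956805]
top [557.162 190.039   1.035] 0.899
scene [ 5.59821e+02  2.32264e+02 -1.78000e-01] 0.406
```

>>> move_arm --commands '[[[0.033,-0.006,0.015],0,-1],[[0.033,-0.006,0],0,-1],[[0,0,0],0,-1],[[0,0,0],0,-1]]'

```text
t: 21.78
eef_pos: [602.4, 223.5, 226.1]
tcp_rot: [3.137, 0.013, -0.174]
ft_force: [-30.1, -2.2, 16.8]
opening: 0.521
grip_force: 30.0
```

>>> move_arm --commands '[[[0.006,0.033,0],0,-1],[[0.006,0.033,0],0,-1],[[0,0,0],0,-1],[[0,0,0],0,-1]]'

```text
t: 22.12
eef_pos: [602.8, 224.1, 226.0]
tcp_rot: [3.134, 0.014, -0.174]
ft_force: [-30.8, -13.9, 19.2]
opening: 0.523
grip_force: 30.0
```

>>> move_arm --commands '[[[0,0,0],0,0.15],[[0,0,0],0,0.3],[[0,0,0],0,0.3],[[0,0,0.5],0,0.3],[[0,0,1],0,0.3],[[0,0,1],0,0.3],[[-0.6,0,0.8],0,0.3],[[-1,-0.5,0],0,0],[[-1,-0.9,0],0,0],[[-0.8,-0.9,0],0,0],[[-0.8,-0.9,0],0,0],[[0,-0.9,0],0,0],[[0,-0.9,0],0,0],[[0,-0.9,0],0,0]]'

```text
t: 23.28
eef_pos: [480.2, 47.4, 325.9]
tcp_rot: [-3.141, -0.002, -0.174]
ft_force: [0.7, -0.2, 1.2]
opening: 0.498
grip_force: 0.0
```

```bash
cat > home.py <<'E'
from lie import *
s=env.state(); print(np.round(s["eef_pos"],1),s["opening"],s["t"])
J=(586.6,226.6,-.173)
def tojig(p): 
    c,sn=np.cos(J[2]),np.sin(J[2]); d=np.array(p[:2])-J[:2]; return np.round([c*d[0]+sn*d[1],-sn*d[0]+c*d[1]],1)
for n in("top","scene"):
    c=read_camera(n)
    for th in("sink","shelf_end","clamp_knob","clamp"):
        for d in cut_out(th,c):
            z={"sink":40,"shelf_end":20,"clamp_knob":68,"clamp":65}[th]; w=ray(c,d["at"],z)
            if abs(w[0]-560)<120 and abs(w[1]-230)<120: print(n,th,round(d["confidence"],2),tojig(w))
            if th=="sink" and d["region"].sum()>50 and abs(w[1]-230)<120:
                x,e=fit([(c,d["region"])],LIE,(559,231,-.173),15); print("  fit",n,np.round(x,3),tojig(x),round(e,3))
E
python3 home.py
```

```text
[480.2  47.4 325.9] 0.49818757781270473 23.2833
top sink 0.9 [20.4  3.3]
  fit top [ 5.58416e+02  2.31466e+02 -1.93000e-01] [-28.6  -0.1] 0.261
top shelf_end 0.81 [19.8  5.3]
top clamp_knob 0.79 [-89.1  27.5]
top clamp_knob 0.68 [11.1 19.3]
top clamp 0.66 [-83.   24.3]
scene sink 0.74 [11.8 -3.5]
  fit scene [ 5.58610e+02  2.34029e+02 -2.14000e-01] [-28.9   2.5] 0.181
scene shelf_end 0.7 [-2.   7.4]
scene shelf_end 0.21 [  9.9 -40. ]
scene clamp_knob 0.83 [-46.1 -24.5]
scene clamp_knob 0.35 [ 34.4 -27.1]
scene clamp 0.72 [-48.5 -18.3]
```

The foot is at jig (-28.6, 0), so the sink is home. Next I'll find the collar's angle.

```bash
cat > clamp.py <<'E'
from h import *
J=(586.6,226.6,-.173)
def fit_clamp(qs):
    tot=0
    for n in("top","scene"):
        c=read_camera(n); g=cv2.cvtColor(c["image"],cv2.COLOR_RGB2GRAY).astype(np.float32); sc=[]
        for q in qs:
            pts=np.array([[-82-45*np.sin(q)+dx,45*np.cos(q)+dy,z] for z in range(48,82,3) for dx in(-4,0,4) for dy in(-4,0,4)],float)
            uv=proj(c,tf(pts,J,0)).astype(np.float32); sc.append(cv2.remap(g,uv[:,0],uv[:,1],cv2.INTER_LINEAR).mean())
        sc=np.array(sc); print(n,round(float(qs[sc.argmin()]),2),np.round(sc.min()),np.round(np.median(sc))); tot=tot+sc/np.median(sc)
    q=qs[np.argmin(tot)]; print("q",round(q,2),"knob world",tf(np.array([[-82-45*np.sin(q),45*np.cos(q),68]]),J,0).round(1))
import sys
fit_clamp(np.arange(-.1,1.8,.02))
for q in(1.571,):print("end",tf(np.array([[-82-45*np.sin(q),45*np.cos(q),68],[-82,0,68]]),J,0).round(1))
E
python3 clamp.py
```

```text
top 0.18 11.0 80.0
scene 0.14 13.0 191.0
q 0.18 knob world [[505.5 285.7  68. ]]
end [[461.5 248.5  68. ]
 [505.8 240.7  68. ]]
```

>>> move_arm --commands '[[[0.043,0.4,0],1,0],[[0.043,0.4,0],1,0],[[0.043,0.4,0],1,0],[[0.043,0.4,0],1,0],[[0.043,0.4,0],1,0],[[0.043,0.4,0],1,0],[[0.043,0.4,0],1,0],[[0.043,0.4,0],1,0],[[0.043,0.4,0],1,0],[[0.043,0.4,0],1,0],[[0.043,0.4,0],1,0],[[0.043,0.4,0],1,0],[[0.043,0.4,0],1,0],[[0.043,0.4,0],1,0],[[0.043,0.4,0],1,0],[[0.043,0.4,0],1,0],[[0.043,0.4,0],1,0],[[0.043,0.4,0],1,0],[[0.043,0.4,0],1,0],[[0.043,0.35,0],1,0]]'

```text
t: 25.55
eef_pos: [506.0, 288.0, 324.9]
tcp_rot: [3.142, 0.0, 1.43]
ft_force: [0.5, -0.0, -0.4]
opening: 0.499
grip_force: 0.0
```

>>> move_arm --commands '[[[0,0,0],1,0],[[0,0,0],0.65,0],[[0,0,0],0,0]]'

```text
t: 25.8
eef_pos: [505.9, 287.4, 324.9]
tcp_rot: [-3.141, 0.0, 1.561]
ft_force: [-0.7, 0.5, -0.0]
opening: 0.503
grip_force: 0.0
```

>>> move_arm --commands '[[[0,-0.05,-0.7],0,0],[[0,0,-0.9],0,0],[[0,0,-0.7],0,0],[[0,0,-0.4],0,0],[[0,0,-0.06],0,0],[[0,0,0],0,-1],[[0,0,0],0,-1],[[0,0,0],0,-1],[[0,0,0],0,-1],[[0,0,0],0,-1],[[0,0,0],0,-1],[[0,0,0],0,-1],[[0,0,0],0,-1]]'

```text
t: 26.88
eef_pos: [506.0, 285.6, 242.7]
tcp_rot: [3.141, -0.0, 1.558]
ft_force: [-2.2, 1.4, 5.7]
opening: 0.143
grip_force: 30.0
```

>>> move_arm --commands '[[[-0.117,-0.004,0],0.975,-1],[[-0.116,-0.013,0],0.975,-1],[[-0.115,-0.022,0],0.975,-1],[[-0.113,-0.031,0],0.975,-1],[[-0.11,-0.04,0],0.975,-1],[[-0.107,-0.048,0],0.975,-1],[[-0.103,-0.056,0],0.975,-1],[[-0.098,-0.064,0],0.975,-1],[[-0.093,-0.072,0],0.975,-1],[[-0.087,-0.078,0],0.975,-1],[[-0.08,-0.085,0],0.975,-1],[[-0.073,-0.091,0],0.975,-1],[[-0.066,-0.097,0],0.975,-1],[[-0.058,-0.101,0],0.975,-1],[[-0.05,-0.106,0],0.975,-1],[[-0.042,-0.109,0],0.975,-1],[[0,0,0],0,-1]]'

```text
t: 28.3
eef_pos: [462.2, 255.0, 242.7]
tcp_rot: [-3.141, -0.002, 2.811]
ft_force: [-9.1, 4.2, 11.7]
opening: 0.139
grip_force: 30.0
```

>>> move_arm --commands '[[[-0.033,-0.112,0],0.975,-1],[[-0.024,-0.114,0],0.975,-1],[[0,-0.03,0],0,-1],[[0,0,0],0,-1],[[0,0,0],0,-1]]'

```text
t: 28.72
eef_pos: [460.4, 247.9, 242.7]
tcp_rot: [3.141, -0.002, 2.962]
ft_force: [-12.1, 7.7, 11.5]
opening: 0.145
grip_force: 30.0
```

>>> move_arm --commands '[[[0,-0.04,0],0,-1],[[0,-0.03,0],0,-1],[[0,0,0],0,-1],[[0,0,0],0,-1]]'

```text
t: 29.05
eef_pos: [460.3, 247.2, 242.7]
tcp_rot: [3.139, -0.002, 2.961]
ft_force: [-14.0, 26.5, 7.0]
opening: 0.14
grip_force: 30.0
```

Force on the knob rose to 26 N, so the collar is on its hard stop. I'll release, withdraw and check.

>>> move_arm --commands '[[[0,0.03,0],0,-1],[[0,0,0],0,-0.5],[[0,0,0],0,-0.3],[[0,0,0],0,-0.3],[[0,0,0.6],0,-0.3],[[0,0,1],0,-0.3],[[0,0,1],0,-0.3],[[0,0,0.8],0,-0.3],[[0,-0.9,0],0,-0.3],[[0,-0.9,0],0,-0.3],[[0,-0.9,0],0,-0.3],[[0,-0.9,0],0,-0.3],[[0,-0.9,0],0,-0.3],[[0,-0.9,0],0,-0.3],[[0,-0.9,0],0,-0.3],[[0,-0.9,0],0,-0.3],[[0,0,0],0,-0.3]]'

```text
t: 30.47
eef_pos: [461.6, 26.7, 344.2]
tcp_rot: [-3.141, 0.0, 2.959]
ft_force: [-0.1, -0.1, -0.9]
opening: 0.353
grip_force: 0.0
```

```bash
python3 clamp.py; python3 home.py
```

```text
top 1.6 16.0 80.0
scene 1.52 15.0 190.0
q 1.54 knob world [[461.8 249.8  68. ]]
end [[461.5 248.5  68. ]
 [505.8 240.7  68. ]]
[461.6  29.2 344.2] 0.34882957940188986 30.5667
top sink 0.65 [16.  -4.2]
  fit top [ 5.58668e+02  2.29775e+02 -1.73000e-01] [-28.1  -1.7] 0.252
top shelf_end 0.61 [24.8 -3.4]
top clamp_knob 0.89 [-70.5  -5.5]
top clamp 0.82 [-68.8  -9.4]
scene sink 0.88 [14.9 -4.4]
  fit scene [ 5.59144e+02  2.34848e+02 -2.43000e-01] [-28.5   3.4] 0.255
scene sink 0.18 [ 33.6 -55.2]
  fit scene [ 5.85656e+02  1.68833e+02 -3.80000e-02] [  9.  -57.1] 0.692
scene shelf_end 0.91 [3.  9.3]
scene clamp_knob 0.76 [-41.5 -30.5]
scene clamp 0.72 [-57.7 -12.4]
scene clamp 0.5 [ 46.8 -31.3]
```

```bash
python3 -c "
from cell import env
print(env.job_done())"
```

```text
the job is handed in; nothing more can be done
None
```

I handed the job in at about 30.6 s, and no verdict came back: the shelved sink was laid down, regripped, pressed and slid home against rail and end stop (both felt in the wrist force), and the collar was turned to its hard stop and released. The last camera fits put the sink's foot at about -28 mm along the jig (home is -28) and the collar near 1.54 rad, but the cross position and angle under the arm read too roughly to confirm 2 mm, and I did not re-measure the bystanders.

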